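Run the plug into the reference cell without cross-threading

TASK

Close the reference cell: take the steel plug with the red bar out of its black rest, set it upright in the cell's mouth, and turn it backwards (anticlockwise seen from above) until you feel it drop into the start of the thread. Then run it in clockwise until it is fully home against its stop on the seal, and let go. Do it gently: stop turning as soon as it meets a stop, never force it, and leave the other things on the bench alone.

Things in the scene. Friction and masses are not known exactly. Their poses are not given: they have to be found in the camera images.
- cell: Fixed aluminium reference cell: base plate 100 x 90 x 8 mm, on it a round body 58 mm across with an open mouth (39 mm bore) in its top face, 40 mm above the bench. Origin: centre of the underside, on the mouth's axis; z up. A brass valve stub points along +x. The brass thread ring inside is turned to another angle every time: that angle is not reported and is independent of the cell's yaw.
- mouth (a point): Centre of the mouth, in the plane of the top face, 40 mm above the bench; z up. A black sprung seal ring (49 mm outside, 41 inside) lies on the face round it, 3 mm proud; it pushes back with 3 N when first touched, about 5 N with the plug home.
- land (a point): Centre of the land, a flat ledge 5 mm below the mouth with a 27.6 mm hole. Three equal thread starts, each, going clockwise seen from above: a hard post (16 deg, 2.5 mm above the land, reaching to the thread's bottom), a notch (26 deg), land (78 deg). Pins turned anticlockwise on the land (1.95 rad at most) drop into the notches and then meet a post; turned clockwise they run against a post.
- thread_floor (a point): Point on the axis 20.5 mm below the mouth, well inside the thread. From a notch (9 deg of play) the pins can run only clockwise, under the land, down a helix of 4 mm per rad with 1.5 mm axial play, for 1.5 rad in all, to the next post: the stop, fully home. The seal makes the last third heavier (under 0.12 N m); 0.15 to 0.25 N m is a stop reached. It stays where left.
- plug: Loose steel plug, 250 g (+-15 %), 58 mm tall, upright in its rest at the start. Origin: centre of the foot; z up its axis, x along its bar. Round pilot 25 mm across, foot bevelled to 21.6; flange 50 mm across, 28.6 to 33.6 mm up. Height of the foot below the mouth: 13.5 mm with the pins on the land (11 mm on a post), 23 mm dropped into the thread start, 27.3 mm fully home.
- pins (a point): Point on the plug's axis level with its three radial pins, 11 mm above the foot: pins 5 mm thick, at 30, 150 and 270 deg from the plug's +x, tips 18.5 mm from the axis. The pins are the plug's thread.
- plug_bar (a point): Point on the plug's axis in its red grip bar, 55.6 mm above the foot; axes as the plug's. The bar is 44 mm long (x), 12 mm wide (y), from 33.6 to 58 mm above the foot. With the TCP here the fingertips pass 3 mm above the flange. Fingers opened to 17 mm round the bar still turn it, with 0.2 rad of slack each way, and let the plug sink by its own weight.
- plug_rest: Fixed black plastic ring, 54 mm outside, 29 mm hole, 7.5 mm tall, in which the plug stands at the start. Origin: centre of its underside.
- remote: Loose cream remote control, 127 x 47 x 20 mm, lying on the bench at the left; a bystander. Origin: centre of its underside.
- marker_pen: Loose white and blue marker pen, 133 mm long, lying at the right; a bystander. Origin: centre of its underside.
- loupe: Loose black eye loupe, 34 mm across, 36 mm tall, standing left of the plug's rest; a bystander. Origin: centre of its underside.
Things that resemble listed ones, but are neither listed nor needed, are in the scene too. Leave any yellow look-alike of the plug alone.

How it is judged (in metres and radians):
On the way:
1. the plug has dropped into the thread start: its foot is more than 20 mm below the mouth, within 3 mm of its axis, and it is not yet run in (z of plug in the frame of mouth between -0.0255 and -0.02 m and horizontal distance between plug and mouth below 0.003 m), for 0.1 s.
At the end, for the whole second after the job is handed in: The plug is home in the thread: its foot at least 26.4 mm below the plane of the mouth (27.3 mm is nominal home), within 3 mm of the mouth's axis, upright to 0.08 rad, at rest (z of plug in the frame of mouth below -0.0264 m and horizontal distance between plug and mouth below 0.003 m and angle between plug's own z axis and vertical below 0.08 rad and linear speed of plug below 0.01 m/s); the robot touches nothing.
It fails at once if the plug is forced: more than 50 N between plug and cell (contact force between plug and cell above 50 N).
It fails at once if the remote is moved more than 15 mm (distance of remote from where it was at the start of the episode above 0.015 m).
It fails at once if the marker pen is moved more than 15 mm (distance of marker_pen from where it was at the start of the episode above 0.015 m).
It fails at once if the loupe is moved more than 15 mm (distance of loupe from where it was at the start of the episode above 0.015 m).
It also fails if it takes over 72 s, if anything falls off the work surface, if the arm or the gripper's body presses on something with over 40 N, if the wrist force passes 120 N, or if a joint passes its speed limit or range.

ROBOT

A 7-joint arm with a two-finger parallel gripper is mounted at the origin on a cart in front of the work surface, level with it; the furniture and walls round the work are solid. World frame = base frame: x ahead of the robot, y to its left, z up, the work surface at z = 0. Lengths are in m, angles in degrees, forces in N, time in s.
With the tool pointing down it reaches from about 0.4 to 0.75 m from the base axis. Payload 19.5 kg.
Tool frame: the origin (TCP) lies between the finger pads, 19 mm behind the fingertips; this is the grasp point; z points along the fingers, y is the line along which they close (so a half turn about z gives the same grasp; the last joint's range is limited). The gripper opens to 85 mm and grips with 20 to 120 N. Pads are 22 mm wide; open, the fingers measure 114 mm over their backs; the gripper's body (76 mm by 85 mm) begins 54 mm behind the grasp point. The pads swing forward as they close: fully open they stand 13 mm farther back than shut.
Start: joints at [64.933, 40.479, -1.581, 85.061, 1.261, 54.483, -4.326], TCP at [0.222, -0.531, 0.25] pointing down, gripper open.
Joint ranges: [-155.06, 155.06], [-18.47, 123.98], [-90, 86.84], [0, 140.48], [-83.41, 263.41], [0, 116], [-161.91, 161.91]. Speed limits (degrees/s): [108.29, 108.29, 147.25, 147.25, 172.46, 172.46, 172.46].

INTERFACE

Orientations are given as a 3x3 rotation matrix whose columns are the frame's x, y, z axes.
In Python, from plant import manip gives the robot as it stands.
- The arm moves only by the tool arm_command, never from a script. Its argument "commands" is one flat list of numbers, 4 for each row, row after row: the shift along the tool's x, y, z in mm, then the turn about the tool's z in rad. A call has exactly 5 rows; each row shifts and turns the commanded pose from where the row before left it, along the tool's axes as they then stand; what a row does not reach is not made up. A row lasts 1/10 s, in which the tool goes at most 50 mm and 8.59 degrees, less where a joint would pass 70% of its speed; a pose out of reach is approached as far as the arm can. A call is refused whole if a number of a shift passes 50 or a number of a turn 0.15, either way. A call with a gripper value outside its range is refused whole. "jaw" is the finger opening in mm, from 0 to 85.4, set as the call begins (left out, the last holds). The fingers move at their own pace and stop on an object; "grip_force" is the grip in N (left out, the last holds). Time passes only in rows, so rows that do not move let the fingers close, or fill a call up. It gives the time, the measured TCP pose, the force, the opening and the grip force at its end, in the units of the state.
- manip.read_state(): the state, without advancing time (a new reading comes with each control period).
- manip.get_image(name): name is "side" or "top" or "wrist"; returns the picture (400x640x3 uint8, red, green, blue); there is no depth.
- manip.get_calibration(name): a dict with "fx", "fy", "cx", "cy" (pixels), "world_to_cam" (4x4, takes a point from world to camera coordinates). Camera axes: x right, y up, looking along -z (the intrinsics and any distortion apply to the point x, -y, -z); pixel columns grow to the right and rows downward; lengths in m; the calibration is good to about 2 mm. A picture is of the moment at which its call begins: read the wrist's pose just before it. get_calibration takes no time and is no camera call; for the wrist camera it gives the pose at the moment of the call.
- manip.hand_in(): hands the job in; it is judged then, once.
The state is a dict: "clock": time; "joint_pos": joint angles; "dq": joint speeds; "tau": joint torques, N m; "tool_pos": TCP position; "tcp_rot": TCP orientation; "force": force on the tool from outside, world axes, zero at the start; "moment": the same for the moment, N m; "grip_width": finger opening in m; "grip_force": force on a finger pad.
Only numpy, scipy, OpenCV 4.12 (cv2) and the standard library are available. Lean on these libraries where they do the work, as an engineer would, in place of code of your own. Each camera call takes 0.05 s, during which the arm holds its last target. There are 200 camera calls.

## Working session

There is one attempt and no reset: what is moved stays moved. The work goes in short steps, Python scripts to look and compute and a tool call to move; the robot and the scene stay as the last step left them, time stands still between calls to the robot, and variables do not carry over. Pictures are saved under pics/ and viewed, at most 10 in all, crops included, and the job is handed in when it is done.

Besides the shell and the picture viewer there is one more tool, called after "Emit:" by a JSON object that holds its "fn" and its "kwargs". arm_command: Moves the arm, as the interface text tells. Its arguments: {"type":"object","properties":{"commands":{"type":"array"},"jaw":{"type":"number"},"grip_force":{"type":"number"}},"required":["commands"]}

```bash
mkdir -p pics; python3 - <<'E'
from plant import manip
import cv2,numpy as np
s=manip.read_state();print({k:np.round(v,4).tolist() for k,v in s.items()})
for n in("side","top","wrist"):
    c=manip.get_calibration(n);print(n,{k:np.round(v,4).tolist() for k,v in c.items()})
    cv2.imwrite(f"pics/{n}0.png",manip.get_image(n)[:,:,::-1])
E
```

```text
{'clock': 0.0, 'joint_pos': [64.9331, 40.5132, -1.5797, 85.0823, 1.2617, 54.4834, -4.3277], 'dq': [-0.0483, -0.0331, 0.0274, 0.0755, 0.0075, 0.0389, 0.0198], 'tau': [0.0007, -88.3186, 1.235, -23.6166, 0.017, 0.0064, 0.0001], 'tool_pos': [0.2216, -0.5303, 0.2495], 'tcp_rot': [[0.9227, 0.3855, -0.0005], [0.3855, -0.9227, 0.001], [-0.0001, -0.0011, -1.0]], 'force': [0.5097, 0.2134, 1.2058], 'moment': [0.0011, 0.0462, -0.0102], 'grip_force': 0.0, 'grip_width': 0.0857}
side {'fx': 378.9073, 'fy': 378.9073, 'cx': 320.4814, 'cy': 196.3208, 'world_to_cam': [[-0.8154, -0.5788, 0.0111, 0.4779], [0.2569, -0.3447, 0.9029, -0.1403], [-0.5187, 0.7391, 0.4298, -1.0485], [0.0, 0.0, 0.0, 1.0]]}
top {'fx': 387.5359, 'fy': 387.5359, 'cx': 318.8337, 'cy': 196.946, 'world_to_cam': [[0.0073, -0.9999, 0.0133, 0.1236], [0.9928, 0.0089, 0.1198, -0.4751], [-0.1199, 0.0124, 0.9927, -1.0228], [0.0, 0.0, 0.0, 1.0]]}
wrist {'fx': 350.2059, 'fy': 350.2059, 'cx': 322.3189, 'cy': 200.9654, 'world_to_cam': [[0.3853, -0.9228, -0.0026, -0.5737], [0.8737, 0.3657, -0.3207, 0.0415], [0.2969, 0.1213, 0.9472, -0.3806], [0.0, 0.0, 0.0, 1.0]]}
```

View pics/top0.png

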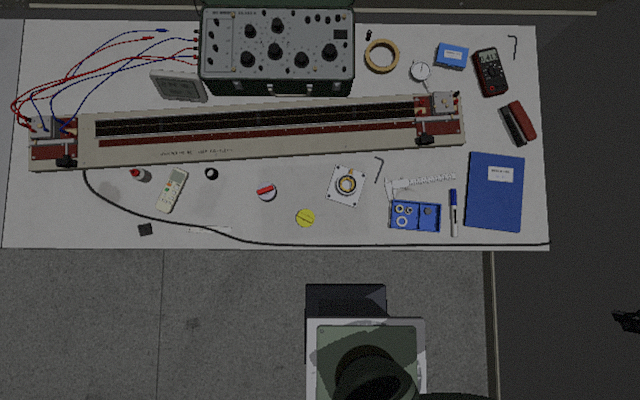

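View pics/side0.png

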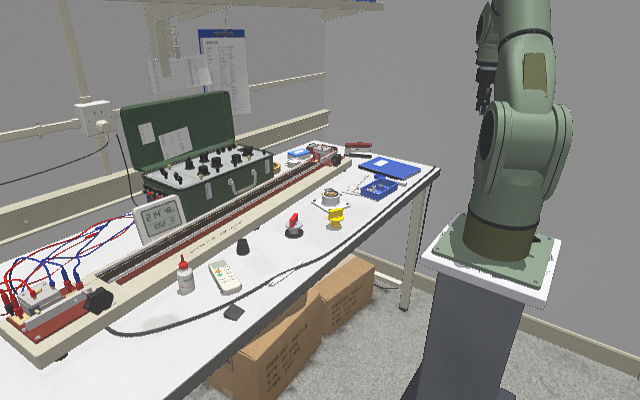

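Top: red-barred plug about (266,190), cell mouth about (346,184), yellow look-alike (305,218), loupe (211,173). Side: plug (294,222), cell (331,196).

```bash
cat > h.py <<'E'
from plant import manip
import cv2,numpy as np
def ray(c,u,v):
    M=np.array(c["world_to_cam"]);R,t=M[:3,:3],M[:3,3]
    d=R.T@np.array([(u-c["cx"])/c["fx"],-(v-c["cy"])/c["fy"],-1.]);return -R.T@t,d/np.linalg.norm(d)
def plane(c,u,v,z):
    o,d=ray(c,u,v);return o+d*(z-o[2])/d[2]
def tri(*rs):
    P=[np.eye(3)-np.outer(d,d) for o,d in rs]
    p=np.linalg.solve(sum(P),sum(A@o for A,(o,d) in zip(P,rs)))
    return p,[np.linalg.norm(A@(p-o)) for A,(o,d) in zip(P,rs)]
def blobs(mask,amin=10):
    n,l,s,c=cv2.connectedComponentsWithStats(mask.astype(np.uint8))
    return [(c[i],s[i],l==i) for i in range(1,n) if s[i,4]>=amin]
def red(im):
    h=cv2.cvtColor(im,cv2.COLOR_RGB2HSV);return ((h[...,0]<8)|(h[...,0]>172))&(h[...,1]>150)&(h[...,2]>90)
E
python3 - <<'E'
from h import *
C={n:manip.get_calibration(n) for n in("side","top")}
I={n:cv2.imread(f"pics/{n}0.png")[:,:,::-1].copy() for n in C}
win={"top":(245,170,290,210),"side":(275,205,310,245)}
r={}
for n,(a,b,c,d) in win.items():
    m=np.zeros((400,640),bool);m[b:d,a:c]=red(I[n])[b:d,a:c]
    for x,s,_ in blobs(m,5):print(n,x,s)
    r[n]=max(blobs(m,5),key=lambda q:q[1][4])[0]
print(tri(*[ray(C[n],*r[n]) for n in r]))
print("cell",tri(ray(C["top"],346.5,184.5),ray(C["side"],331,194)))
for p in((163,190),(211,173),(305,218),(453,213)):print(p,plane(C["top"],*p,0.02))
t=cv2.resize(I["top"][150:240,150:390],None,fx=3.3,fy=3.3,interpolation=2);s=cv2.resize(I["side"][170:260,210:400],None,fx=3.3,fy=3.3,interpolation=2)
o=np.zeros((600,800,3),np.uint8);o[:t.shape[0],:t.shape[1]]=t;o[300:300+s.shape[0],:s.shape[1]]=s[:300]
cv2.imwrite("pics/c1.png",o[:,:,::-1])
E
```

```text
top [264.6875   189.453125] [257 186  16   8  64]
side [292.73809524 218.07142857] [290 213   8  13  42]
(array([0.49036898, 0.27168516, 0.05080046]), [np.float64(0.000434101915951782), np.float64(0.00043410191595182084)])
cell (array([0.50663218, 0.05313225, 0.04006367]), [np.float64(0.00039440825915393026), np.float64(0.0003944082591538228)])
(163, 190) [0.49024878 0.55164348 0.02      ]
(211, 173) [0.53846298 0.42337601 0.02      ]
(305, 218) [0.41715055 0.16440111 0.02      ]
(453, 213) [ 0.43411711 -0.23928958  0.02      ]
```

View pics/c1.png

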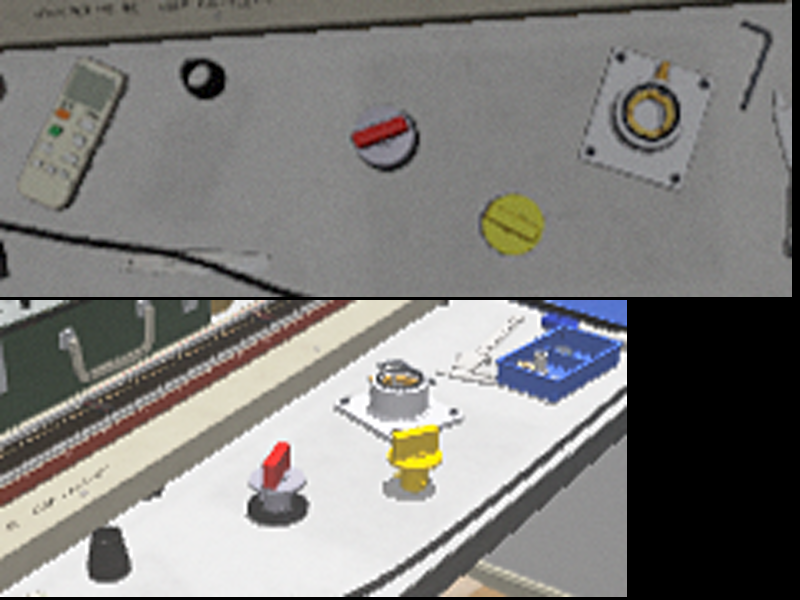

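Plug bar at (0.490, 0.272), height 0.051, and cell mouth at (0.507, 0.053, 0.040), both consistent with the stated heights. I'll write a row planner, then view the cell and the plug from the wrist.

```bash
cat > plan.py <<'E'
import sys,numpy as np
from plant import manip
# plan.py x y z yawdeg nrows : print rounded rows from current pose
x,y,z,yw,n=map(float,sys.argv[1:6]);n=int(n)
s=manip.read_state();R=np.array(s["tcp_rot"]);p=np.array(s["tool_pos"])
a0=np.arctan2(R[1,0],R[0,0]);dy=(np.radians(yw)-a0);dec=0 if len(sys.argv)<7 else int(sys.argv[6])
print("pos",p.round(4),"yaw",np.degrees(a0).round(2),"tilt",R[:2,2].round(4))
q=p.copy();a=a0;out=[]
for i in range(n):
    t=p+(np.array([x,y,z])-p)*(i+1)/n; d=(t-q)*1000
    c,sn=np.cos(a),np.sin(a); L=np.round([c*d[0]+sn*d[1],sn*d[0]-c*d[1],-d[2]],dec)
    tr=np.round(-(a0+dy*(i+1)/n-a),3)
    q=q+np.array([c*L[0]+sn*L[1],sn*L[0]-c*L[1],-L[2]])/1000; a-=tr
    out+=[*L,tr]
for i in range(0,len(out),20):print([float(v) for v in out[i:i+20]])
E
python3 plan.py 0.507 0.053 0.22 85 20
```

```text
pos [ 0.2216 -0.5304  0.2497] yaw 22.68 tilt [-0.0003  0.0007]
[24.0, -21.0, 1.0, -0.054, 26.0, -20.0, 2.0, -0.055, 27.0, -19.0, 1.0, -0.054, 27.0, -17.0, 2.0, -0.055, 29.0, -16.0, 1.0, -0.054]
[29.0, -14.0, 2.0, -0.054, 30.0, -12.0, 1.0, -0.055, 31.0, -11.0, 2.0, -0.054, 31.0, -9.0, 1.0, -0.054, 31.0, -8.0, 2.0, -0.055]
[32.0, -6.0, 1.0, -0.054, 33.0, -3.0, 2.0, -0.055, 32.0, -3.0, 1.0, -0.054, 32.0, -0.0, 2.0, -0.054, 33.0, 1.0, 1.0, -0.055]
[32.0, 3.0, 2.0, -0.054, 32.0, 5.0, 1.0, -0.055, 32.0, 7.0, 2.0, -0.054, 31.0, 8.0, 1.0, -0.054, 31.0, 10.0, 2.0, -0.055]
```

Emit:
{"fn": "arm_command", "kwargs": {"commands": [24,-21,1,-0.054,26,-20,2,-0.055,27,-19,1,-0.054,27,-17,2,-0.055,29,-16,1,-0.054]}}

```text
clock: 0.65
tool_pos: [0.2936, -0.3832, 0.2428]
tcp_rot: [[0.784, 0.621, -0.0], [0.621, -0.784, 0.0], [0.0, -0.0, -1.0]]
force: [1.4, -0.4, 0.1]
grip_width: 0.0854
grip_force: 0.0
```

Emit:
{"fn": "arm_command", "kwargs": {"commands": [29,-14,2,-0.054,30,-12,1,-0.055,31,-11,2,-0.054,31,-9,1,-0.054,31,-8,2,-0.055]}}

```text
clock: 1.15
tool_pos: [0.3645, -0.2378, 0.235]
tcp_rot: [[0.588, 0.809, 0.0], [0.809, -0.588, 0.0], [0.0, 0.0, -1.0]]
force: [0.4, -0.3, -0.6]
grip_width: 0.0853
grip_force: 0.0
```

Emit:
{"fn": "arm_command", "kwargs": {"commands": [32,-6,1,-0.054,33,-3,2,-0.055,32,-3,1,-0.054,32,0,2,-0.054,33,1,1,-0.055]}}

```text
clock: 1.65
tool_pos: [0.4359, -0.0916, 0.2279]
tcp_rot: [[0.349, 0.937, -0.0], [0.937, -0.349, 0.0], [-0.0, -0.0, -1.0]]
force: [-0.1, 0.3, -0.2]
grip_width: 0.0853
grip_force: 0.0
```

Emit:
{"fn": "arm_command", "kwargs": {"commands": [32,3,2,-0.054,32,5,1,-0.055,32,7,2,-0.054,31,8,1,-0.054,31,10,2,-0.055]}}

```text
clock: 2.15
tool_pos: [0.5073, 0.0539, 0.2199]
tcp_rot: [[0.085, 0.996, -0.0], [0.996, -0.085, -0.0], [-0.0, -0.0, -1.0]]
force: [0.4, -0.7, -0.1]
grip_width: 0.0856
grip_force: 0.0
```

```bash
cat > snap.py <<'E'
import sys,pickle
from h import *
n=sys.argv[1];c=manip.get_calibration("wrist");im=manip.get_image("wrist")
pickle.dump((c,im),open(f"pics/{n}.pkl","wb"));cv2.imwrite(f"pics/{n}.png",im[:,:,::-1])
E
python3 snap.py w1; python3 plan.py 0.49 0.262 0.18 107 10
```

```text
pos [0.5087 0.059  0.2196] yaw 85.62 tilt [0.0008 0.0031]
[20.0, -3.0, 4.0, -0.037, 20.0, -3.0, 4.0, -0.038, 21.0, -2.0, 4.0, -0.037, 20.0, -1.0, 4.0, -0.037, 20.0, -1.0, 4.0, -0.038]
[21.0, 1.0, 4.0, -0.037, 20.0, 1.0, 4.0, -0.037, 20.0, 2.0, 4.0, -0.038, 21.0, 3.0, 4.0, -0.037, 20.0, 3.0, 4.0, -0.037]
```

View pics/w1.png

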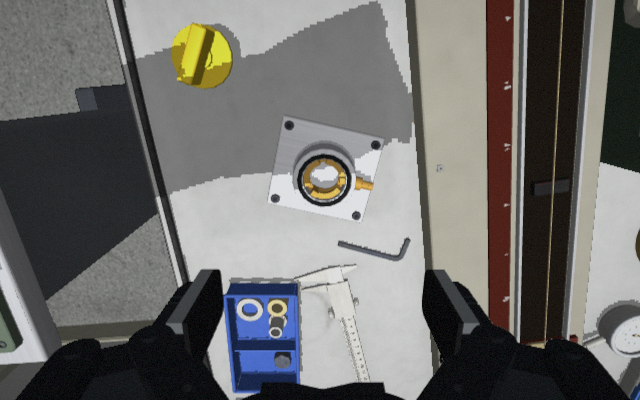

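Wrist view: cell mouth ring at about (325,179), valve stub to the right (365,185), yellow look-alike at (200,55).

Emit:
{"fn": "arm_command", "kwargs": {"commands": [20,-3,4,-0.037,20,-3,4,-0.038,21,-2,4,-0.037,20,-1,4,-0.037,20,-1,4,-0.038]}}

```text
clock: 2.7
tool_pos: [0.498, 0.1545, 0.1997]
tcp_rot: [[-0.101, 0.995, -0.0], [0.995, 0.101, -0.0], [-0.0, -0.0, -1.0]]
force: [1.9, -0.7, -0.4]
grip_width: 0.0852
grip_force: 0.0
```

```bash
python3 snap.py w2
```

Emit:
{"fn": "arm_command", "kwargs": {"commands": [21,1,4,-0.037,20,1,4,-0.037,20,2,4,-0.038,21,3,4,-0.037,20,3,4,-0.037]}}

```text
clock: 3.25
tool_pos: [0.4902, 0.2568, 0.1797]
tcp_rot: [[-0.283, 0.959, -0.0], [0.959, 0.283, -0.0], [0.0, -0.0, -1.0]]
force: [-0.4, -0.3, 1.3]
grip_width: 0.0855
grip_force: 0.0
```

```bash
python3 - <<'E'
import subprocess,pickle
from h import *
subprocess.run(["python3","snap.py","w3"])
r=[]
for n in("w2","w3"):
    c,im=pickle.load(open(f"pics/{n}.pkl","rb"))
    for x,s,m in blobs(red(im),150):
        p=plane(c,*x,0.055)
        cnt=cv2.findContours(m.astype(np.uint8),0,2)[0][0];rc=cv2.minAreaRect(cnt)
        print(n,x.round(1),s,p.round(4),rc)
        if np.hypot(*(p[:2]-[.49,.272]))<.04:
            r.append(ray(c,*x)); b=cv2.boxPoints(rc)
            for k in(0,1):
                d=plane(c,*b[k+1],.058)-plane(c,*b[k],.058);print("  edge len mm",(np.linalg.norm(d)*1e3).round(1),"ang",np.degrees(np.arctan2(d[1],d[0])).round(1))
print(tri(*r))
# black seal ring in w1,w2: by dark mask
R=[]
for n in("w1","w2"):
    c,im=pickle.load(open(f"pics/{n}.pkl","rb"))
    g=im.max(2)<60
    for x,s,m in blobs(g,80):
        p=plane(c,*x,.043)
        if np.hypot(*(p[:2]-[.507,.053]))<.04:
            cnt=max(cv2.findContours(m.astype(np.uint8),0,1)[0],key=len);e=cv2.fitEllipse(cnt);print(n,x,s,e,plane(c,*e[0],.043).round(4));R.append(ray(c,*e[0]))
if len(R)>1: print(tri(*R))
a,b=[pickle.load(open(f"pics/{n}.pkl","rb"))[1] for n in("w2","w3")]
cv2.imwrite("pics/w23.png",cv2.resize(np.vstack([a,b]),(480,600))[:,:,::-1])
E
```

```text
w2 [326.9  29.7] [ 312    0   30   63 1061] [0.489 0.272 0.055] ((327.058837890625, 29.735294342041016), (64.99954986572266, 17.220027923583984), 75.96376037597656)
  edge len mm 11.4 ang 18.2
  edge len mm 40.6 ang -68.1
w3 [326.8 178.8] [317 151  20  58 884] [0.4884 0.2735 0.055 ] ((326.9624938964844, 179.0684814453125), (57.30549240112305, 15.853219032287598), 85.03025817871094)
  edge len mm 11.1 ang 21.5
  edge len mm 42.7 ang -68.1
(array([0.488874  , 0.27250693, 0.05088625]), [np.float64(7.146335603811971e-05), np.float64(7.146335603814323e-05)])
w1 [323.69273743 178.52141527] [297 154  54  52 537] ((323.71612548828125, 179.7444305419922), (50.57954025268555, 52.25387191772461), 92.13092803955078) [0.5082 0.0554 0.043 ]
w2 [322.83478261 290.61086957] [298 269  51  45 460] ((322.619873046875, 290.73016357421875), (43.73470687866211, 49.82408905029297), 91.11910247802734) [0.5079 0.0565 0.043 ]
(array([0.50811938, 0.05458709, 0.04008517]), [np.float64(2.6329794312098034e-05), np.float64(2.6329794312248244e-05)])
```

View pics/w23.png

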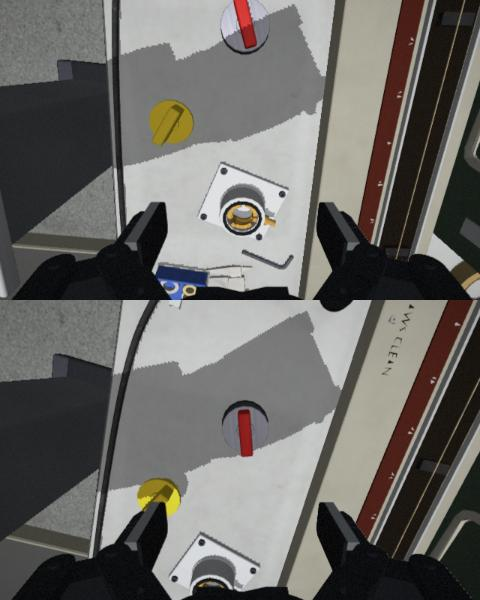

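w2/w3: red bar at (326.9,29.7) and (326.8,178.8) in full-size pixels, triangulated (0.489,0.2725,0.051), bar axis −68°. Yellow look-alike and loupe are clear of it.

```bash
python3 plan.py 0.4888 0.273 0.12 112 5
```

```text
pos [0.4891 0.2602 0.1792] yaw 106.78 tilt [-0.0013  0.0019]
[2.0, 1.0, 12.0, -0.018, 3.0, 0.0, 12.0, -0.018, 2.0, 1.0, 12.0, -0.019, 3.0, 1.0, 11.0, -0.018, 2.0, 1.0, 12.0, -0.018]
```

Emit:
{"fn": "arm_command", "kwargs": {"commands": [2,1,12,-0.018,3,0,12,-0.018,2,1,12,-0.019,3,1,12,-0.018,2,1,12,-0.018]}}

```text
clock: 3.8
tool_pos: [0.4902, 0.2687, 0.1188]
tcp_rot: [[-0.369, 0.929, -0.0], [0.929, 0.369, -0.0], [0.0, -0.0, -1.0]]
force: [-0.2, -0.0, 0.2]
grip_width: 0.0853
grip_force: 0.0
```

Emit:
{"fn": "arm_command", "kwargs": {"commands": [0,0,0,0,0,0,0,0,0,0,0,0,0,0,0,0,0,0,0,0], "jaw": 40}}

```text
clock: 4.3
tool_pos: [0.4904, 0.2687, 0.1204]
tcp_rot: [[-0.368, 0.93, 0.0], [0.93, 0.368, 0.0], [0.0, 0.001, -1.0]]
force: [-0.7, 0.4, 0.3]
grip_width: 0.0403
grip_force: 0.0
```

```bash
python3 - <<'E'
import subprocess,pickle
from h import *
subprocess.run(["python3","snap.py","w4"])
c,im=pickle.load(open("pics/w4.pkl","rb"))
for x,s,m in blobs(red(im),150):
    cnt=cv2.findContours(m.astype(np.uint8),0,2)[0][0];rc=cv2.minAreaRect(cnt);b=cv2.boxPoints(rc)
    print(x.round(1),s,rc,plane(c,*x,.058).round(4),plane(c,*x,.05).round(4))
    for k in(0,1):
        d=plane(c,*b[k+1],.058)-plane(c,*b[k],.058);print("  len",(np.linalg.norm(d)*1e3).round(1),"ang",np.degrees(np.arctan2(d[1],d[0])).round(1))
# steel flange outline: sees circle? triangulate top-centre w3,w4
c3,i3=pickle.load(open("pics/w3.pkl","rb"))
x3=max(blobs(red(i3),150),key=lambda q:q[1][4])[0]
cv2.imwrite("pics/w4c.png",im[:,:,::-1])
E
python3 plan.py 0.4888 0.273 0.0556 112 10 1
```

```text
[322.3 224.5] [ 313  191   20   69 1343] ((322.5, 225.0), (68.0, 19.0), 90.0) [0.4881 0.2746 0.058 ] [0.4893 0.2715 0.05  ]
  len 10.5 ang 21.6
  len 42.0 ang -67.9
pos [0.4904 0.2687 0.1203] yaw 111.59 tilt [0.0004 0.0003]
[0.5, 0.0, 6.5, -0.001, 0.4, 0.0, 6.4, -0.0, 0.5, 0.0, 6.5, -0.001, 0.4, 0.0, 6.5, -0.001, 0.5, 0.0, 6.5, -0.001]
[0.4, 0.1, 6.4, -0.0, 0.5, -0.0, 6.5, -0.001, 0.4, -0.0, 6.5, -0.001, 0.5, -0.0, 6.4, -0.0, 0.4, 0.0, 6.5, -0.001]
```

View pics/w4c.png

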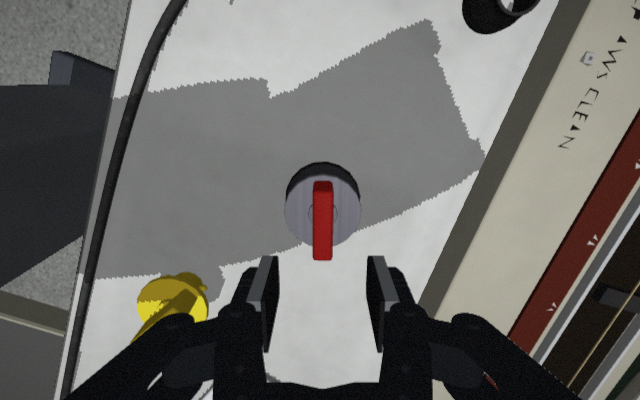

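Wrist view w4: bar spans (313–333, 182–260) with its top face centred near (322.5,226), flange round it, rest's black edge above; the fingers straddle the same axis. Bar length and width check out (42 × 10.5). Descend and grip.

Emit:
{"fn": "arm_command", "kwargs": {"commands": [0.5,0,9,-0.003,0.5,0,9,-0.003,0.5,0,9,-0.001,0.5,0,9,0,0.5,0,9,0]}}

```text
clock: 4.85
tool_pos: [0.4892, 0.2711, 0.074]
tcp_rot: [[-0.375, 0.927, -0.0], [0.927, 0.375, -0.0], [0.0, -0.0, -1.0]]
force: [0.0, 0.3, 0.2]
grip_width: 0.0401
grip_force: 0.0
```

Emit:
{"fn": "arm_command", "kwargs": {"commands": [0.5,0,6,0,0.5,0,6,0,0.5,0,4,0,0.5,0,3,0,0,0,0,0]}}

```text
clock: 5.35
tool_pos: [0.4885, 0.273, 0.0558]
tcp_rot: [[-0.375, 0.927, -0.0], [0.927, 0.375, 0.0], [0.0, -0.0, -1.0]]
force: [-0.5, 0.0, 0.1]
grip_width: 0.0399
grip_force: 0.0
```

Emit:
{"fn": "arm_command", "kwargs": {"commands": [0,0,0,0,0,0,0,0,0,0,0,0,0,0,0,0,0,0,0,0], "jaw": 5, "grip_force": 40}}

```text
clock: 5.85
tool_pos: [0.4887, 0.273, 0.0564]
tcp_rot: [[-0.375, 0.927, 0.0], [0.927, 0.375, 0.0], [0.0, 0.001, -1.0]]
force: [-0.9, -0.6, 6.2]
grip_width: 0.0109
grip_force: 40.4
```

```bash
python3 - <<'E'
from plant import manip
import numpy as np
print({k:np.round(v,4).tolist() for k,v in manip.read_state().items() if k!='tau'})
E
```

```text
{'clock': 5.85, 'joint_pos': [-26.0025, 55.9145, -12.55, 97.7981, 22.0079, 28.69, -30.6338], 'dq': [0.0604, 0.0513, 0.1536, 0.0539, 0.0508, 0.0013, -0.084], 'tool_pos': [0.4887, 0.273, 0.0564], 'tcp_rot': [[-0.3746, 0.9272, 0.0004], [0.9272, 0.3746, 0.0003], [0.0002, 0.0005, -1.0]], 'force': [-0.9127, -0.5625, 6.1575], 'moment': [-0.1408, 0.1806, -0.029], 'grip_force': 40.4049, 'grip_width': 0.0109}
```

Emit:
{"fn": "arm_command", "kwargs": {"commands": [0,0,-6,0,0,0,-15,0,0,0,-25,0,0,0,-30,0,0,0,-28,0]}}

```text
clock: 6.35
tool_pos: [0.4884, 0.2728, 0.1615]
tcp_rot: [[-0.375, 0.927, -0.0], [0.927, 0.375, 0.0], [0.0, -0.0, -1.0]]
force: [1.0, -0.1, -1.5]
grip_width: 0.0112
grip_force: 39.3
```

```bash
python3 plan.py 0.508 -0.03 0.16 90 15; python3 -c "
from plant import manip
print(manip.read_state()['force'],manip.read_state()['grip_width'])"
```

```text
pos [0.4884 0.2728 0.1615] yaw 112.01 tilt [-0.0002  0.0001]
[-19.0, -6.0, 0.0, 0.026, -20.0, -6.0, 0.0, 0.025, -19.0, -6.0, 0.0, 0.026, -20.0, -4.0, 0.0, 0.025, -19.0, -5.0, 1.0, 0.026]
[-20.0, -4.0, -0.0, 0.026, -20.0, -3.0, -0.0, 0.025, -20.0, -3.0, -0.0, 0.026, -20.0, -2.0, -0.0, 0.025, -21.0, -2.0, 0.0, 0.026]
[-20.0, -1.0, 0.0, 0.026, -20.0, -1.0, 0.0, 0.025, -20.0, -0.0, 0.0, 0.026, -20.0, 0.0, 0.0, 0.025, -21.0, 1.0, 1.0, 0.026]
[ 1.02831199 -0.0645067  -1.50318898] 0.011198405523129845
```

Emit:
{"fn": "arm_command", "kwargs": {"commands": [-19,-6,0,0.026,-20,-6,0,0.025,-19,-6,0,0.026,-20,-4,0,0.025,-19,-5,1,0.026]}}

```text
clock: 6.85
tool_pos: [0.4948, 0.1714, 0.1594]
tcp_rot: [[-0.252, 0.968, 0.0], [0.968, 0.252, 0.0], [0.0, 0.0, -1.0]]
force: [1.0, 0.5, -2.0]
grip_width: 0.0115
grip_force: 39.4
```

Emit:
{"fn": "arm_command", "kwargs": {"commands": [-20,-4,0,0.026,-20,-3,0,0.025,-20,-3,0,0.026,-20,-2,0,0.025,-21,-2,0,0.026]}}

```text
clock: 7.35
tool_pos: [0.5016, 0.0698, 0.1593]
tcp_rot: [[-0.127, 0.992, 0.0], [0.992, 0.127, 0.0], [0.0, 0.0, -1.0]]
force: [1.4, 0.7, -2.8]
grip_width: 0.0109
grip_force: 39.3
```

Emit:
{"fn": "arm_command", "kwargs": {"commands": [-20,-1,0,0.026,-20,-1,0,0.025,-20,0,0,0.026,-20,0,0,0.025,-21,1,1,0.026]}}

```text
clock: 7.85
tool_pos: [0.5082, -0.031, 0.1584]
tcp_rot: [[0.001, 1.0, 0.0], [1.0, -0.001, 0.0], [0.0, 0.0, -1.0]]
force: [-0.2, -0.3, -1.6]
grip_width: 0.0108
grip_force: 39.3
```

Emit:
{"fn": "arm_command", "kwargs": {"commands": [0,0,0,0,0,0,0,0,0,0,0,0,0,0,0,0,0,0,0,0]}}

```text
clock: 8.35
tool_pos: [0.5083, -0.0298, 0.1581]
tcp_rot: [[-0.001, 1.0, 0.0], [1.0, 0.001, 0.0], [0.0, 0.0, -1.0]]
force: [0.7, -0.7, -1.4]
grip_width: 0.0109
grip_force: 39.3
```

```bash
python3 snap.py w5; python3 plan.py 0.508 0.01 0.16 90 5
```

```text
pos [ 0.5083 -0.0299  0.1581] yaw 90.04 tilt [-0.      0.0002]
[8.0, -0.0, -0.0, 0.0, 8.0, -0.0, -1.0, 0.0, 8.0, -0.0, -0.0, 0.0, 8.0, -0.0, -1.0, 0.001, 8.0, -0.0, 0.0, -0.0]
```

View pics/w5.png

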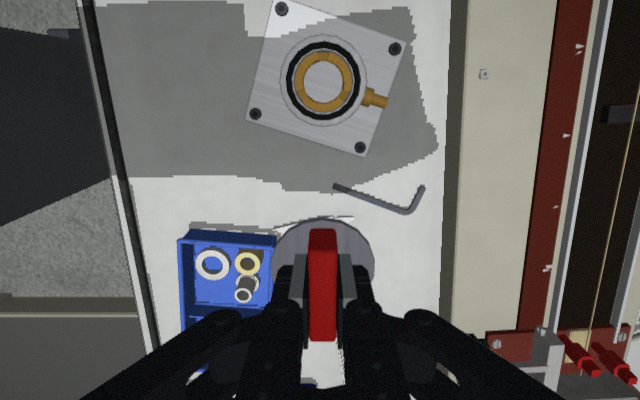

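Wrist w5: seal ring centred about (323,80) with the brass ring in it, plug's flange spanning 272–375 with its far edge at v≈219, held upright between fingers.

Emit:
{"fn": "arm_command", "kwargs": {"commands": [5,0,0,0,7,0,0,0,7,0,0,0,6,0,0,0,0,0,0,0]}}

```text
clock: 8.9
tool_pos: [0.5083, -0.0041, 0.158]
tcp_rot: [[-0.001, 1.0, 0.0], [1.0, 0.001, 0.001], [0.001, 0.0, -1.0]]
force: [0.4, -0.1, -2.3]
grip_width: 0.0116
grip_force: 39.3
```

```bash
python3 - <<'E'
import subprocess,pickle
from h import *
subprocess.run(["python3","snap.py","w6"])
s=manip.read_state();print(np.array(s["tool_pos"]).round(4))
R=[];B=[]
for n in("w5","w6"):
    c,im=pickle.load(open(f"pics/{n}.pkl","rb"))
    best=None
    for x,st,m in blobs(im.max(2)<55,200):
        p=plane(c,*x,.043)
        if np.hypot(*(p[:2]-[.508,.055]))<.02:
            cnt=max(cv2.findContours(m.astype(np.uint8),0,1)[0],key=len);e=cv2.fitEllipse(cnt)
            L=plane(c,e[0][0]-e[1][0]/2,e[0][1],.043);Rr=plane(c,e[0][0]+e[1][0]/2,e[0][1],.043)
            print(n,st,np.round(e[0],1),np.round(e[1],1),plane(c,*e[0],.043).round(4),"dia",np.linalg.norm(L-Rr).round(4));R.append(ray(c,*e[0]))
    # brass inner: land ring
    h=cv2.cvtColor(im,cv2.COLOR_RGB2HSV);b=(abs(h[...,0].astype(int)-18)<8)&(h[...,1]>120)
    for x,st,m in blobs(b,200):
        p=plane(c,*x,.035)
        if np.hypot(*(p[:2]-[.508,.055]))<.015:
            cnt=max(cv2.findContours(m.astype(np.uint8),0,1)[0],key=len);e=cv2.fitEllipse(cnt);print("  brass",np.round(e[0],1),plane(c,*e[0],.035).round(4))
    if n=="w5":
        # flange: top tangent & sides
        M=np.array(c["world_to_cam"]);t=np.array([.5083,-.0298,.1581]);
        for dx in(-2,0,2):
          q=t+[0,dx/1e3,-.022];u=[]
          for a in np.radians([0,90,180]):
            w=M[:3,:3]@(q+.025*np.array([np.cos(a),np.sin(a),0]))+M[:3,3];u.append((c["cx"]-c["fx"]*w[0]/w[2],c["cy"]+c["fy"]*w[1]/w[2]))
          print("flange pred",dx,np.round(u,1).tolist())
print(tri(*R))
c,im=pickle.load(open("pics/w6.pkl","rb"))
x,y=map(int,e[0]);a=cv2.resize(im[y-45:y+45,x-45:x+45],(400,400),interpolation=cv2.INTER_CUBIC)
c,im=pickle.load(open("pics/w5.pkl","rb"));b=cv2.resize(im[200:350,248:398],(400,400),interpolation=cv2.INTER_CUBIC)
cv2.imwrite("pics/cmp.png",np.hstack([a,b])[:,:,::-1])
E
```

```text
this script no longer has the robotException ignored in: <_io.TextIOWrapper mode='rw' encoding='UTF-8'>
Traceback (most recent call last):
BrokenPipeError: [Errno 32] Broken pipe
```

```bash
ls pics/w6*; cat > cellm.py <<'E'
import pickle
from h import *
R=[]
for n in("w5","w6"):
    c,im=pickle.load(open(f"pics/{n}.pkl","rb"))
    for x,st,m in blobs(im.max(2)<55,200):
        p=plane(c,*x,.043)
        if np.hypot(*(p[:2]-[.508,.055]))<.02:
            cnt=max(cv2.findContours(m.astype(np.uint8),0,1)[0],key=len);e=cv2.fitEllipse(cnt)
            L=plane(c,e[0][0]-e[1][0]/2,e[0][1],.043);Rr=plane(c,e[0][0]+e[1][0]/2,e[0][1],.043)
            print(n,st,np.round(e[0],1),np.round(e[1],1),plane(c,*e[0],.043).round(4),"dia",np.linalg.norm(L-Rr).round(4));R.append(ray(c,*e[0]))
            E=e
    h=cv2.cvtColor(im,cv2.COLOR_RGB2HSV);b=(abs(h[...,0].astype(int)-18)<8)&(h[...,1]>120)
    for x,st,m in blobs(b,200):
        p=plane(c,*x,.035)
        if np.hypot(*(p[:2]-[.508,.055]))<.015:
            cnt=max(cv2.findContours(m.astype(np.uint8),0,1)[0],key=len);e=cv2.fitEllipse(cnt);print("  brass",np.round(e[0],1),plane(c,*e[0],.035).round(4))
    if n=="w5":
        M=np.array(c["world_to_cam"]);t=np.array([.5083,-.0298,.1581]);
        for dx in(-2,0,2):
          q=t+[0,dx/1e3,-.022];u=[]
          for a in np.radians([0,90,180]):
            w=M[:3,:3]@(q+.025*np.array([np.cos(a),np.sin(a),0]))+M[:3,3];u.append((c["cx"]-c["fx"]*w[0]/w[2],c["cy"]+c["fy"]*w[1]/w[2]))
          print("flange pred",dx,np.round(u,1).tolist())
print(tri(*R))
c,im=pickle.load(open("pics/w6.pkl","rb"))
x,y=map(int,E[0]);a=cv2.resize(im[y-45:y+45,x-45:x+45],(400,400),interpolation=cv2.INTER_CUBIC)
c,im=pickle.load(open("pics/w5.pkl","rb"));b=cv2.resize(im[200:350,248:398],(400,400),interpolation=cv2.INTER_CUBIC)
cv2.imwrite("pics/cmp.png",np.hstack([a,b])[:,:,::-1])
E
python3 cellm.py
```

```text
pics/w6.pkl
pics/w6.png
w5 [ 286   42   74   78 1178] [322.7  80.4] [72.7 76.9] [0.5082 0.0546 0.043 ] dia 0.0467
  brass [322.9  81. ] [0.5083 0.0543 0.035 ]
flange pred -2 [[376.1, 273.9], [322.8, 224.5], [269.4, 273.8]]
flange pred 0 [[376.3, 270.2], [322.8, 220.3], [269.2, 270.1]]
flange pred 2 [[376.5, 266.4], [322.8, 216.1], [269.0, 266.2]]
w6 [ 287   85   72   73 1044] [322.7 120.9] [70.1 71.4] [0.5082 0.0549 0.043 ] dia 0.0466
  brass [322.8 120.3] [0.5083 0.0545 0.035 ]
(array([0.5081941 , 0.05462359, 0.0403989 ]), [np.float64(3.4883400729621106e-06), np.float64(3.488340072869073e-06)])
```

View pics/cmp.png

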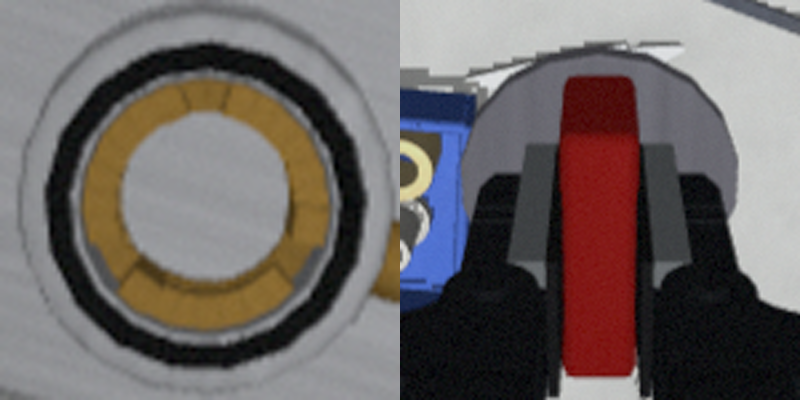

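The seal ring gives the mouth at (0.5082, 0.0547, 0.040), with a residual under 0.1 mm. In the crop (left) the notch lies at about 90° (lines at 77° and 100°), with grey notch gaps at 213° and 329°. The plug (right) sits centred in the fingers, about 0.6 mm toward +y.

```bash
python3 plan.py 0.5082 0.0541 0.115 102 10 1;python3 -c "
from plant import manip
print(manip.read_state()['joint_pos'].round(1))"
```

```text
pos [ 0.5083 -0.0048  0.158 ] yaw 90.04 tilt [0.     0.0001]
[5.9, -0.0, 4.3, -0.021, 5.9, 0.1, 4.3, -0.021, 5.9, 0.2, 4.3, -0.021, 5.8, 0.4, 4.3, -0.02, 5.9, 0.5, 4.3, -0.021]
[5.9, 0.6, 4.3, -0.021, 5.8, 0.7, 4.3, -0.021, 5.8, 0.9, 4.3, -0.021, 5.8, 0.9, 4.3, -0.021, 5.8, 1.1, 4.3, -0.021]
[  4.6  43.2 -13.8 105.1  17.1  33.8 -19.9]
```

Emit:
{"fn": "arm_command", "kwargs": {"commands": [5.9,0,4.3,-0.021,5.9,0.1,4.3,-0.021,5.9,0.2,4.3,-0.021,5.8,0.4,4.3,-0.02,5.9,0.5,4.3,-0.021]}}

```text
clock: 9.45
tool_pos: [0.5082, 0.0247, 0.136]
tcp_rot: [[-0.106, 0.994, -0.0], [0.994, 0.106, 0.0], [0.0, -0.0, -1.0]]
force: [0.7, -0.3, -1.3]
grip_width: 0.0113
grip_force: 39.4
```

Emit:
{"fn": "arm_command", "kwargs": {"commands": [5.9,0.6,4.3,-0.021,5.8,0.7,4.3,-0.021,5.8,0.9,4.3,-0.021,5.8,0.9,4.3,-0.021,5.8,1.1,4.3,-0.021]}}

```text
clock: 9.95
tool_pos: [0.5082, 0.0541, 0.1147]
tcp_rot: [[-0.209, 0.978, 0.0], [0.978, 0.209, 0.0], [0.0, 0.0, -1.0]]
force: [-0.6, 0.4, -1.5]
grip_width: 0.0111
grip_force: 39.4
```

Emit:
{"fn": "arm_command", "kwargs": {"commands": [0,0,3,0,0,0,4,0,0,0,4,0,0,0,3,0,0,0,0,0]}}

```text
clock: 10.45
tool_pos: [0.5081, 0.0534, 0.1007]
tcp_rot: [[-0.207, 0.978, -0.001], [0.978, 0.207, -0.0], [0.0, -0.001, -1.0]]
force: [-0.6, -0.1, -2.5]
grip_width: 0.0105
grip_force: 39.4
```

```bash
python3 plan.py 0.5082 0.0541 0.09 102 5 1;python3 -c "
from plant import manip
s=manip.read_state();print(s['joint_pos'].round(1),s['force'].round(2),s['moment'].round(3))"
```

```text
pos [0.5081 0.0534 0.1007] yaw 101.96 tilt [-0.0005 -0.0001]
[0.1, 0.1, 2.1, -0.0, 0.2, 0.0, 2.2, -0.0, 0.1, 0.1, 2.1, -0.0, 0.1, 0.0, 2.1, -0.001, 0.2, 0.1, 2.2, 0.0]
[ -2.5  49.1 -13.  107.   22.4  26.5 -19.4] [-0.59 -0.12 -2.47] [-0.016  0.02   0.049]
```

Emit:
{"fn": "arm_command", "kwargs": {"commands": [0.5,0,2,0,0,0,2,0,0,0,1,0,0,0,1,0,0,0,0,0]}}

```text
clock: 10.95
tool_pos: [0.5081, 0.0541, 0.0949]
tcp_rot: [[-0.208, 0.978, -0.0], [0.978, 0.208, 0.0], [0.0, -0.0, -1.0]]
force: [1.3, -0.6, -3.7]
grip_width: 0.0113
grip_force: 39.4
```

Emit:
{"fn": "arm_command", "kwargs": {"commands": [0,0,2,0,0,0,2,0,0,0,1,0,0,0,1,0,0,0,0,0]}}

```text
clock: 11.45
tool_pos: [0.508, 0.0541, 0.0889]
tcp_rot: [[-0.207, 0.978, -0.0], [0.978, 0.207, 0.0], [0.0, -0.0, -1.0]]
force: [-0.0, -0.2, -1.0]
grip_width: 0.011
grip_force: 39.4
```

Emit:
{"fn": "arm_command", "kwargs": {"commands": [0,0,1,0,0,0,1,0,0,0,1,0,0,0,0.5,0,0,0,0,0]}}

```text
clock: 11.95
tool_pos: [0.5081, 0.0541, 0.0854]
tcp_rot: [[-0.207, 0.978, -0.0], [0.978, 0.207, 0.0], [0.0, -0.0, -1.0]]
force: [-0.3, 0.8, -1.3]
grip_width: 0.0108
grip_force: 39.4
```

Emit:
{"fn": "arm_command", "kwargs": {"commands": [0,0,0.5,0,0,0,0.5,0,0,0,0.5,0,0,0,0.5,0,0,0,0,0]}}

```text
clock: 12.45
tool_pos: [0.5081, 0.0541, 0.0835]
tcp_rot: [[-0.208, 0.978, -0.0], [0.978, 0.208, 0.0], [0.0, -0.0, -1.0]]
force: [-0.1, 0.2, -3.7]
grip_width: 0.0113
grip_force: 39.3
```

Emit:
{"fn": "arm_command", "kwargs": {"commands": [0,0,0.5,0,0,0,0.5,0,0,0,0.3,0,0,0,0,0,0,0,0,0]}}

```text
clock: 12.95
tool_pos: [0.5082, 0.0541, 0.0825]
tcp_rot: [[-0.208, 0.978, 0.0], [0.978, 0.208, 0.0], [0.0, 0.0, -1.0]]
force: [-2.3, 0.2, 6.0]
grip_width: 0.011
grip_force: 40.5
```

```bash
cat > st.py <<'E'
from plant import manip
s=manip.read_state();print(s['clock'],s['tool_pos'].round(4),s['force'].round(2),s['moment'].round(3),s['grip_width'].round(4),s['joint_pos'].round(1))
E
python3 st.py
```

```text
Traceback (most recent call last):
  File "st.py", line 2, in <module>
    s=manip.read_state();print(s['clock'],s['tool_pos'].round(4),s['force'].round(2),s['moment'].round(3),s['grip_width'].round(4),s['joint_pos'].round(1))
                                                                                                          ^^^^^^^^^^^^^^^^^^^^^
AttributeError: 'float' object has no attribute 'round'
```

Contact at TCP z 0.0825, which matches pins on the land (predicted 0.083). Loosen to 17 mm and read the baseline.

Emit:
{"fn": "arm_command", "kwargs": {"commands": [0,0,-0.3,0,0,0,0,0,0,0,0,0,0,0,0,0,0,0,0,0], "jaw": 17}}

```text
clock: 13.45
tool_pos: [0.5081, 0.0541, 0.0825]
tcp_rot: [[-0.207, 0.978, -0.0], [0.978, 0.207, 0.0], [0.0, -0.0, -1.0]]
force: [0.2, 0.8, 0.2]
grip_width: 0.0167
grip_force: 0.0
```

```bash
cat > st.py <<'E'
from plant import manip
import numpy as np
s=manip.read_state();r=s['tcp_rot'];print(round(s['clock'],2),s['tool_pos'].round(4),"yaw",np.degrees(np.arctan2(r[1,0],r[0,0])).round(1),"F",s['force'].round(2),"M",s['moment'].round(3),"w",round(s['grip_width'],4),"gf",round(s['grip_force'],1),"j7",s['joint_pos'][6].round(1))
E
python3 st.py
```

```text
13.45 [0.5081 0.0541 0.0825] yaw 102.0 F [0.15 0.79 0.17] M [-0.013 -0.036 -0.017] w 0.0167 gf 0.0 j7 -20.1
```

Emit:
{"fn": "arm_command", "kwargs": {"commands": [0,0,0,-0.05,0,0,0,-0.05,0,0,0,-0.05,0,0,0,-0.05,0,0,0,-0.05]}}

```text
clock: 13.95
tool_pos: [0.5081, 0.0541, 0.0825]
tcp_rot: [[-0.445, 0.896, -0.0], [0.896, 0.445, 0.0], [0.0, -0.0, -1.0]]
force: [-0.1, -0.2, 0.2]
grip_width: 0.017
grip_force: 0.4
```

```bash
python3 st.py
```

```text
13.95 [0.5081 0.0541 0.0825] yaw 116.4 F [-0.11 -0.18  0.19] M [ 0.01  -0.016 -0.017] w 0.017 gf 0.4 j7 -11.1
```

Emit:
{"fn": "arm_command", "kwargs": {"commands": [0,0,0,-0.05,0,0,0,-0.05,0,0,0,-0.05,0,0,0,-0.04,0,0,0,-0.03]}}

```text
clock: 14.45
tool_pos: [0.5081, 0.054, 0.0825]
tcp_rot: [[-0.629, 0.777, -0.0], [0.777, 0.629, 0.0], [0.0, 0.0, -1.0]]
force: [-0.3, -0.6, -1.6]
grip_width: 0.0169
grip_force: 0.4
```

```bash
python3 st.py; python3 snap.py w7; python3 - <<'E'
import pickle
from h import *
c,im=pickle.load(open("pics/w7.pkl","rb"))
for x,s,m in blobs(red(im),300):
    rc=cv2.minAreaRect(cv2.findContours(m.astype(np.uint8),0,2)[0][0]);print(x.round(1),s,np.round(rc[1],1),round(rc[2],1),plane(c,*x,.085).round(4))
E
```

```text
14.45 [0.5081 0.054  0.0825] yaw 129.0 F [-0.27 -0.58 -1.58] M [-0.079 -0.028  0.045] w 0.0169 gf 0.4 j7 -3.0
[322.6 293.6] [ 301  249   46   93 2497] [28.6 93.4] 14.0 [0.5061 0.0569 0.085 ]
```

View pics/w7.png

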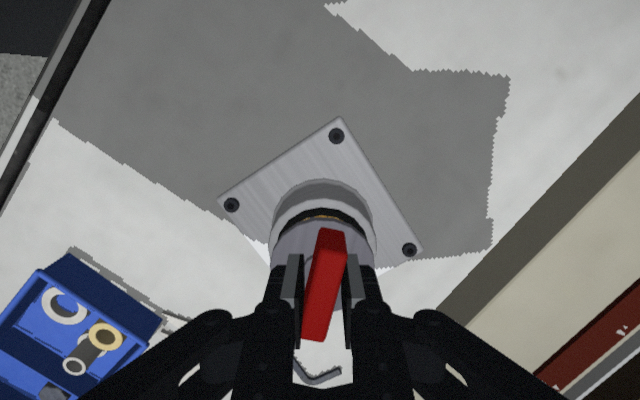

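w7: plug seated in the mouth, bar centred at (323,294), lagging the fingers by about 14°; seal and brass still visible past the flange, so it isn't dropped yet. Continue.

Emit:
{"fn": "arm_command", "kwargs": {"commands": [0,0,0,-0.05,0,0,0,-0.05,0,0,0,-0.05,0,0,0,-0.05,0,0,0,-0.05]}}

```text
clock: 15.0
tool_pos: [0.5081, 0.0541, 0.0825]
tcp_rot: [[-0.802, 0.597, -0.0], [0.597, 0.802, 0.0], [0.0, 0.0, -1.0]]
force: [0.1, -0.3, 0.2]
grip_width: 0.0173
grip_force: 0.4
```

```bash
cat > bar.py <<'E'
import subprocess,sys,pickle
subprocess.run(["python3","st.py"]);subprocess.run(["python3","snap.py",sys.argv[1]])
from h import *
c,im=pickle.load(open(f"pics/{sys.argv[1]}.pkl","rb"))
x,s,m=max(blobs(red(im),300),key=lambda q:q[1][4])
rc=cv2.minAreaRect(cv2.findContours(m.astype(np.uint8),0,2)[0][0]);print(x.round(1),s,np.round(rc[1],1),round(rc[2],1))
E
python3 bar.py w8
```

```text
15.0 [0.5081 0.0541 0.0825] yaw 143.3 F [ 0.12 -0.32  0.17] M [ 0.034 -0.01  -0.054] w 0.0173 gf 0.4 j7 6.5
[322.6 293.6] [ 301  248   46   94 2487] [28.6 92.9] 14.0
```

Emit:
{"fn": "arm_command", "kwargs": {"commands": [0,0,0,-0.05,0,0,0,-0.05,0,0,0,-0.05,0,0,0,-0.05,0,0,0,-0.05]}}

```text
clock: 15.55
tool_pos: [0.5081, 0.054, 0.0825]
tcp_rot: [[-0.924, 0.381, -0.0], [0.381, 0.924, -0.0], [0.0, -0.0, -1.0]]
force: [-0.2, -0.4, 1.0]
grip_width: 0.0167
grip_force: 0.4
```

Emit:
{"fn": "arm_command", "kwargs": {"commands": [0,0,0,-0.05,0,0,0,-0.05,0,0,0,-0.05,0,0,0,-0.05,0,0,0,-0.05]}}

```text
clock: 16.05
tool_pos: [0.5081, 0.0541, 0.0825]
tcp_rot: [[-0.99, 0.141, -0.0], [0.141, 0.99, 0.0], [0.0, 0.0, -1.0]]
force: [0.2, 0.3, -0.3]
grip_width: 0.0168
grip_force: 0.4
```

```bash
python3 bar.py w9
```

```text
16.05 [0.5081 0.0541 0.0825] yaw 171.9 F [ 0.22  0.31 -0.25] M [-0.03   0.033 -0.019] w 0.0168 gf 0.4 j7 27.0
[322.6 293.9] [ 301  249   46   93 2467] [28.4 92.6] 14.0
```

Emit:
{"fn": "arm_command", "kwargs": {"commands": [0,0,0,-0.04,0,0,0,-0.04,0,0,0,-0.04,0,0,0,-0.04,0,0,0,-0.04]}}

```text
clock: 16.6
tool_pos: [0.5081, 0.0541, 0.0825]
tcp_rot: [[-0.998, -0.058, -0.0], [-0.058, 0.998, 0.0], [0.0, 0.0, -1.0]]
force: [-0.7, 0.0, -0.7]
grip_width: 0.017
grip_force: 0.3
```

```bash
python3 bar.py w10
```

```text
16.6 [0.5081 0.0541 0.0825] yaw -176.7 F [-0.68  0.02 -0.69] M [ 0.019 -0.103 -0.027] w 0.017 gf 0.3 j7 35.8
[322.3 294.3] [ 301  250   46   91 2417] [28.1 91.2] 14.0
```

Emit:
{"fn": "arm_command", "kwargs": {"commands": [0,0,0,-0.03,0,0,0,-0.03,0,0,0,-0.03,0,0,0,-0.03,0,0,0,-0.03]}}

```text
clock: 17.15
tool_pos: [0.5081, 0.054, 0.0825]
tcp_rot: [[-0.978, -0.209, -0.0], [-0.209, 0.978, -0.0], [0.0, -0.0, -1.0]]
force: [0.5, -0.9, 0.8]
grip_width: 0.0172
grip_force: 0.5
```

```bash
python3 bar.py w11
```

```text
17.15 [0.5081 0.054  0.0825] yaw -167.9 F [ 0.49 -0.87  0.85] M [-0.194 -0.023 -0.028] w 0.0172 gf 0.5 j7 42.7
[322.5 281.4] [ 302  239   44   88 2200] [26.7 88. ] 14.0
```

The bar image jumped (v 294→281, length 92→88): the plug dropped into the thread start at fingers' yaw 192°. Follow down 8 mm, then turn clockwise.

Emit:
{"fn": "arm_command", "kwargs": {"commands": [0,0,2,0,0,0,2,0,0,0,2,0,0,0,2,0,0,0,0,0]}}

```text
clock: 17.7
tool_pos: [0.508, 0.0541, 0.0742]
tcp_rot: [[-0.978, -0.207, -0.0], [-0.207, 0.978, -0.0], [0.0, 0.0, -1.0]]
force: [-0.9, -0.3, -0.1]
grip_width: 0.0168
grip_force: 0.6
```

```bash
python3 bar.py w12
```

```text
17.7 [0.508  0.0541 0.0742] yaw -168.1 F [-0.85 -0.26 -0.05] M [-0.168 -0.018  0.003] w 0.0168 gf 0.6 j7 41.8
[322.5 293. ] [ 301  249   46   91 2421] [27.9 92. ] 14.5
```

Emit:
{"fn": "arm_command", "kwargs": {"commands": [0,0,0,0.06,0,0,0,0.06,0,0,0,0.06,0,0,0,0.06,0,0,0,0.06]}}

```text
clock: 18.25
tool_pos: [0.5081, 0.0543, 0.0746]
tcp_rot: [[-0.996, 0.094, 0.0], [0.094, 0.996, 0.0], [-0.0, 0.0, -1.0]]
force: [-0.1, 0.3, 0.4]
grip_width: 0.0173
grip_force: 0.0
```

Emit:
{"fn": "arm_command", "kwargs": {"commands": [0,0,0,0.06,0,0,0,0.06,0,0,0,0.06,0,0,0,0.06,0,0,0,0.06]}}

```text
clock: 18.75
tool_pos: [0.5081, 0.0543, 0.0746]
tcp_rot: [[-0.923, 0.384, 0.0], [0.384, 0.923, 0.0], [0.0, 0.0, -1.0]]
force: [0.4, 0.1, -0.4]
grip_width: 0.017
grip_force: 0.1
```

```bash
python3 bar.py w13
```

```text
18.75 [0.5081 0.0543 0.0746] yaw 157.4 F [ 0.42  0.1  -0.38] M [0.009 0.05  0.064] w 0.017 gf 0.1 j7 15.5
[321.7 289.5] [ 299  244   45   93 2448] [92.6 27.6] 76.0
```

Emit:
{"fn": "arm_command", "kwargs": {"commands": [0,0,0,0.05,0,0,0,0.05,0,0,0,0.05,0,0,0,0.05,0,0,0,0.05]}}

```text
clock: 19.3
tool_pos: [0.5081, 0.0542, 0.0746]
tcp_rot: [[-0.801, 0.599, 0.0], [0.599, 0.801, 0.0], [0.0, 0.0, -1.0]]
force: [-0.5, -0.7, -0.3]
grip_width: 0.0168
grip_force: 0.1
```

```bash
python3 bar.py w14
```

```text
19.3 [0.5081 0.0542 0.0746] yaw 143.2 F [-0.46 -0.68 -0.26] M [ 0.005  0.012 -0.039] w 0.0168 gf 0.1 j7 5.5
[321.6 288. ] [ 298  243   46   92 2434] [92.  27.9] 76.4
```

Emit:
{"fn": "arm_command", "kwargs": {"commands": [0,0,0,0.05,0,0,0,0.05,0,0,0,0.05,0,0,0,0.05,0,0,0,0.05]}}

```text
clock: 19.85
tool_pos: [0.5081, 0.0542, 0.0745]
tcp_rot: [[-0.628, 0.778, -0.0], [0.778, 0.628, 0.0], [0.0, 0.0, -1.0]]
force: [0.8, -0.3, -0.2]
grip_width: 0.0169
grip_force: 0.5
```

```bash
python3 bar.py w15
```

```text
19.85 [0.5081 0.0542 0.0745] yaw 128.9 F [ 0.8  -0.27 -0.21] M [-0.025  0.001  0.034] w 0.0169 gf 0.5 j7 -4.0
[321.6 287.4] [ 298  243   46   91 2408] [91.2 27.9] 76.0
```

Emit:
{"fn": "arm_command", "kwargs": {"commands": [0,0,0,0.05,0,0,0,0.05,0,0,0,0.05,0,0,0,0.05,0,0,0,0.05]}}

```text
clock: 20.4
tool_pos: [0.5081, 0.0542, 0.0745]
tcp_rot: [[-0.417, 0.909, -0.0], [0.909, 0.417, 0.0], [0.0, 0.0, -1.0]]
force: [-0.0, 0.5, -0.8]
grip_width: 0.0171
grip_force: 1.0
```

```bash
python3 bar.py w16
```

```text
20.4 [0.5081 0.0542 0.0745] yaw 114.6 F [-0.03  0.49 -0.77] M [-0.051  0.05   0.052] w 0.0171 gf 1.0 j7 -13.1
[321.6 287.4] [ 298  243   46   91 2403] [90.7 27.9] 76.0
```

Emit:
{"fn": "arm_command", "kwargs": {"commands": [0,0,0,0.04,0,0,0,0.04,0,0,0,0.04,0,0,0,0.04,0,0,0,0.04]}}

```text
clock: 20.95
tool_pos: [0.5081, 0.0541, 0.0744]
tcp_rot: [[-0.224, 0.975, -0.0], [0.975, 0.224, 0.0], [0.0, -0.0, -1.0]]
force: [0.5, -1.1, -3.8]
grip_width: 0.0171
grip_force: 2.9
```

```bash
python3 bar.py w17
```

```text
20.95 [0.5081 0.0541 0.0744] yaw 102.9 F [ 0.52 -1.07 -3.76] M [-0.069 -0.093  0.009] w 0.0171 gf 2.9 j7 -20.3
[321.7 287.2] [ 298  243   46   91 2382] [91.2 27.7] 74.1
```

Emit:
{"fn": "arm_command", "kwargs": {"commands": [0,0,0,0.03,0,0,0,0.03,0,0,0,0.03,0,0,0,0.02,0,0,0,0]}}

```text
clock: 21.5
tool_pos: [0.5081, 0.0541, 0.0745]
tcp_rot: [[-0.118, 0.993, -0.0], [0.993, 0.118, 0.0], [0.0, -0.0, -1.0]]
force: [0.1, 0.2, -4.2]
grip_width: 0.0169
grip_force: 2.5
```

```bash
python3 bar.py w18; python3 st.py
```

```text
21.5 [0.5081 0.0541 0.0745] yaw 96.8 F [ 0.1   0.2  -4.19] M [-0.066 -0.04   0.066] w 0.0169 gf 2.5 j7 -24.1
[321.7 286.7] [ 298  243   46   91 2370] [90.4 27.9] 75.4
21.55 [0.5081 0.0541 0.0745] yaw 96.8 F [-0.1  -1.15 -2.64] M [-0.05  -0.02   0.049] w 0.0172 gf 2.3 j7 -24.0
```

Emit:
{"fn": "arm_command", "kwargs": {"commands": [0,0,0,0.03,0,0,0,0.03,0,0,0,0.03,0,0,0,0,0,0,0,0]}}

```text
clock: 22.05
tool_pos: [0.5081, 0.0541, 0.0746]
tcp_rot: [[-0.029, 1.0, 0.0], [1.0, 0.029, 0.0], [0.0, 0.0, -1.0]]
force: [-0.1, -0.1, -3.0]
grip_width: 0.0172
grip_force: 2.2
```

```bash
python3 bar.py w19; python3 st.py
```

```text
22.05 [0.5081 0.0541 0.0746] yaw 91.7 F [-0.06 -0.09 -3.05] M [-0.04  -0.052  0.022] w 0.0172 gf 2.2 j7 -27.1
[321.8 286.2] [ 298  242   46   91 2358] [91.  27.7] 74.4
22.1 [0.5081 0.0541 0.0746] yaw 91.7 F [ 0.21 -0.67 -3.09] M [ 0.031 -0.057  0.109] w 0.0174 gf 2.2 j7 -27.1
```

Emit:
{"fn": "arm_command", "kwargs": {"commands": [0,0,0,0.03,0,0,0,0.03,0,0,0,0.02,0,0,0,0,0,0,0,0]}}

```text
clock: 22.6
tool_pos: [0.5081, 0.0541, 0.0745]
tcp_rot: [[0.051, 0.999, 0.0], [0.999, -0.051, 0.0], [0.0, 0.0, -1.0]]
force: [1.2, -0.5, -4.5]
grip_width: 0.0172
grip_force: 4.1
```

```bash
python3 bar.py w20; python3 st.py
```

```text
22.6 [0.5081 0.0541 0.0745] yaw 87.1 F [ 1.17 -0.48 -4.47] M [-0.051 -0.272  0.057] w 0.0172 gf 4.1 j7 -29.9
[321.8 286.1] [ 298  242   46   91 2346] [90.5 27.8] 75.2
22.65 [0.5081 0.0541 0.0745] yaw 87.1 F [ 0.45 -0.04 -4.98] M [-0.05  -0.35   0.082] w 0.0168 gf 4.0 j7 -29.9
```

Emit:
{"fn": "arm_command", "kwargs": {"commands": [0,0,0,0.02,0,0,0,0.02,0,0,0,0.01,0,0,0,0,0,0,0,0]}}

```text
clock: 23.15
tool_pos: [0.5082, 0.0541, 0.0745]
tcp_rot: [[0.101, 0.995, 0.0], [0.995, -0.101, 0.0], [0.0, 0.0, -1.0]]
force: [2.2, -1.1, -6.1]
grip_width: 0.0171
grip_force: 9.9
```

```bash
python3 bar.py w21; python3 st.py
```

```text
23.15 [0.5082 0.0541 0.0745] yaw 84.2 F [ 2.24 -1.08 -6.11] M [-0.12  -0.537  0.319] w 0.0171 gf 9.9 j7 -31.5
[321.7 285.9] [ 297  242   47   91 2334] [90.9 27.6] 72.3
23.2 [0.5081 0.0541 0.0745] yaw 84.2 F [ 2.42 -0.13 -7.29] M [-0.119 -0.536  0.289] w 0.0175 gf 9.9 j7 -31.5
```

Mz jumped to 0.3 N m at yaw 84.2°, where the stop was expected (~84°). Back off, open, lift and check the depth.

Emit:
{"fn": "arm_command", "kwargs": {"commands": [0,0,0,-0.05,0,0,0,-0.05,0,0,0,-0.05,0,0,0,-0.05,0,0,0,0]}}

```text
clock: 23.7
tool_pos: [0.508, 0.054, 0.0746]
tcp_rot: [[-0.101, 0.995, -0.0], [0.995, 0.101, 0.0], [0.0, -0.0, -1.0]]
force: [-0.2, 0.1, 0.2]
grip_width: 0.0172
grip_force: 0.0
```

Emit:
{"fn": "arm_command", "kwargs": {"commands": [0,0,0,0,0,0,0,0,0,0,0,0,0,0,0,0,0,0,0,0], "jaw": 40}}

```text
clock: 24.2
tool_pos: [0.5081, 0.0541, 0.0745]
tcp_rot: [[-0.099, 0.995, -0.0], [0.995, 0.099, 0.0], [0.0, -0.0, -1.0]]
force: [-0.2, -0.6, -0.0]
grip_width: 0.0401
grip_force: 0.0
```

Emit:
{"fn": "arm_command", "kwargs": {"commands": [0,0,-5,0,0,0,-10,0,0,0,-10,0,0,0,-10,0,0,0,-5,0]}}

```text
clock: 24.7
tool_pos: [0.5084, 0.0541, 0.1159]
tcp_rot: [[-0.099, 0.995, 0.001], [0.995, 0.099, 0.0], [0.0, 0.001, -1.0]]
force: [-0.8, -0.0, 0.6]
grip_width: 0.04
grip_force: 0.0
```

Emit:
{"fn": "arm_command", "kwargs": {"commands": [0,0,-5,0,0,0,-10,0,0,0,-10,0,0,0,-5,0,0,0,0,0]}}

```text
clock: 25.2
tool_pos: [0.5083, 0.0541, 0.1452]
tcp_rot: [[-0.099, 0.995, 0.001], [0.995, 0.099, 0.0], [0.0, 0.001, -1.0]]
force: [-1.2, 0.3, 0.3]
grip_width: 0.0402
grip_force: 0.0
```

```bash
python3 bar.py w22
```

```text
25.2 [0.5083 0.0541 0.1452] yaw 95.7 F [-1.16  0.27  0.28] M [ 0.004 -0.004  0.053] w 0.0402 gf 0.0 j7 -22.4
[322.  223.5] [ 310  191   24   66 1176] [64.9 18.6] 84.4
```

Emit:
{"fn": "arm_command", "kwargs": {"commands": [-8,0,0,0,-8,0,0,0,-8,0,0,0,-6,0,0,0,0,0,0,0]}}

```text
clock: 25.75
tool_pos: [0.5111, 0.0231, 0.1444]
tcp_rot: [[-0.097, 0.995, -0.0], [0.995, 0.097, -0.0], [-0.0, -0.0, -1.0]]
force: [0.1, -0.0, 1.0]
grip_width: 0.0401
grip_force: 0.0
```

```bash
python3 bar.py w23; python3 - <<'E'
import pickle
from h import *
P=[]
for n in("w22","w23"):
    c,im=pickle.load(open(f"pics/{n}.pkl","rb"))
    x,s,m=max(blobs(red(im),300),key=lambda q:q[1][4]);v=im[...,0].astype(float)
    h=np.median(v[m]);top=m&(v>h-25);b=cv2.boxPoints(cv2.minAreaRect(cv2.findContours(top.astype(np.uint8),0,2)[0][0]))
    tx=np.argwhere(top)[:,::-1].mean(0);P.append(ray(c,*tx));print(n,tx.round(1),h,top.sum(),m.sum(),b.round(1).tolist(),[plane(c,*tx,z).round(4).tolist() for z in(.066,.071)])
    for z in(.066,.0707):
        B=[plane(c,*q,z) for q in b];print("   z",z,"edges mm",[round(float(np.linalg.norm(B[i+1]-B[i])*1e3),2) for i in(0,1)])
print(tri(*P))
a=[pickle.load(open(f"pics/{n}.pkl","rb"))[1] for n in("w22","w23")]
cv2.imwrite("pics/fin.png",np.hstack([cv2.resize(i[80:380,170:470],(400,400),interpolation=2) for i in a])[:,:,::-1])
E
```

```text
25.75 [0.5111 0.0231 0.1444] yaw 95.6 F [ 0.15 -0.02  0.96] M [ 0.032 -0.012  0.014] w 0.0401 gf 0.0 j7 -19.6
[322.7 174.5] [ 310  139   25   73 1362] [71.3 19.7] 84.5
w22 [322.1 223.8] 128.0 1129 1176 [[310.1000061035156, 193.10000610351562], [328.0, 191.39999389648438], [334.1000061035156, 255.3000030517578], [316.29998779296875, 257.0]] [[0.5081, 0.0538, 0.066], [0.5079, 0.0558, 0.071]]
   z 0.066 edges mm [10.82, 43.09]
   z 0.0707 edges mm [10.57, 42.09]
w23 [322.8 174.9] 128.0 1302 1362 [[310.29998779296875, 141.10000610351562], [329.0, 139.39999389648438], [335.3999938964844, 209.60000610351562], [316.70001220703125, 211.3000030517578]] [[0.5081, 0.0542, 0.066], [0.508, 0.0554, 0.071]]
   z 0.066 edges mm [10.78, 42.95]
   z 0.0707 edges mm [10.53, 41.95]
(array([0.50804565, 0.05474489, 0.06832411]), [np.float64(1.7131308105362183e-05), np.float64(1.7131308105501584e-05)])
```

View pics/fin.png

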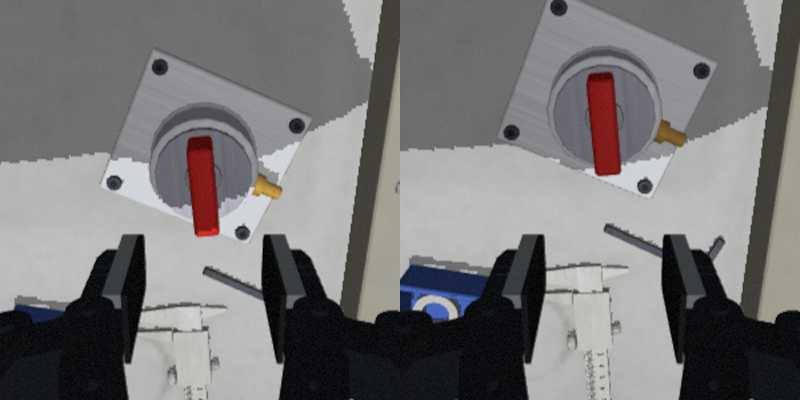

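Final view: bar and flange level in the mouth, with the plug centred at (0.508,0.0547), 0.2 mm from the axis. The bar image sank about 7 px (about 4.5 mm) from the drop to the stop, so the depth is about 27.4 mm. The fingers are clear, so I'll hand in.

```bash
python3 -c "
from plant import manip
print(manip.hand_in())"
```

```text
the job is handed in; nothing more can be done
None
```

The plug dropped into the thread start, was run clockwise to its stop (about 0.3 N m, slightly above the 0.15–0.25 stop band), and released about 27.4 mm deep by camera estimate; I handed the job in at about 26 s, and no verdict was returned.

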